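Work a sticking level float free with the long bore brush

TASK

The level float in the clear coolant bowl sticks on its guide rod. Take the long brush from its fork stand and, with the brush alone, work the float through its whole travel: press it down firmly onto its lower stop, then hook the brush head under it and pull it up firmly against its upper stop, then press it down firmly onto the lower stop again and leave it there. Feel for the stops and never ram the float or the bowl, do not reach into the bowl or touch the float with the gripper, leave the other things on the table alone, and hang the brush back in its stand at the end.

Things in the scene. Friction and masses are not known exactly. Their poses are not given: they have to be found in the camera images.
- bowl_mouth (a point): centre of the mouth of the fixed, clear, round, open-topped coolant bowl, 112 mm across outside, 104 mm inside, rim 130 mm above the table; its inner floor lies 120 mm below this point. z axis up; x axis level, from the bowl's axis towards the guide rod of the float. Apart from rod, bracket and float the bowl is empty
- guide_top (a point): top of the upright, fixed steel guide rod, 8 mm thick, inside the bowl, 28 mm from the bowl's axis, 1 mm below the rim. A 12 mm wide bracket runs from it out to the rim. Two rubber stop collars, at most 16 mm across, are clamped on the rod as a pair, at a height that differs each time by up to 6 mm up or down and is not measured: find the stops by feel
- level_float (a joint): height of the float above its lower stop (upper stop: 0.036 m); about 4 N slides it on the rod, it stays where left. Orange, white belt, upright cylinder 40 mm across, 22 mm high, centred on the rod: 8 to 48 mm from the bowl's axis. On the lower stop its underside is 38 to 50 mm above the bowl's inner floor. It sits in a rubber bush: gives 1 mm per 4 N up or down, up to 7 mm
- brush: long upright brush, 0.12 kg; this is the centre of its lower end, z up along it. From there upward: rigid round head 28 mm across and 24 mm high, flat top and bottom; steel shank 9 mm thick up to 150 mm; red flange 34 mm across, 4 mm thick (150 to 154 mm); red square handle 26 x 26 mm with rubber bands from 154 to 200 mm
- brush_grip (a point): centre of the brush's square handle, 177 mm above its lower end, 23 mm below its top; x and y axes square to the handle's faces
- stand_slot (a point): where the brush hangs in the fixed fork stand: in the slot (18 mm wide) between two blue prongs, level with their tops, 190 mm above the table. x axis along the prongs to the post: slot open to -x, prongs end 32 mm to -x in lips 3 mm higher, post (no higher) 47 mm to +x. The shank hangs in the slot, flange on the prongs, head (wider than the slot) below
- micrometer: green micrometer lying on the table, 61 x 130 x 16 mm, bystander
- screwdriver: red screwdriver lying on the table, 209 mm long, bystander
- marker: blue marker lying on the table, 137 mm long, bystander
- race_t_01: steel bearing race, 29 mm across, 10 mm high, bystander
- race_one: steel ball bearing, 29 mm across, 10 mm high, bystander
- race_two: steel ball bearing, 29 mm across, 10 mm high, bystander
- race_three: steel ball bearing, 29 mm across, 10 mm high, bystander
Not all that is in view belongs to the job. What is meant by the brush is not yellow, and is the smaller of those in its own colour.

How it is judged:
By the outcome, as a careful person would: the job done as asked, in the order asked, and still so for the second after the job is handed in, with the robot touching nothing.
It also fails if it takes over 54 s, if anything falls off the work surface, if the arm or the gripper's body presses on something with over 40 N, if the wrist force passes 120 N, or if a joint passes its speed limit or range.

ROBOT

A 6-joint arm with a two-finger parallel gripper is mounted at the origin on a cart in front of the work surface, level with it; the furniture and walls round the work are solid. World frame = base frame: x ahead of the robot, y to its left, z up, the work surface at z = 0. Lengths are in m, angles in degrees, forces in N, time in s.
With the tool pointing down it reaches from about 0.2 to 0.875 m from the base axis. Payload 3.4 kg.
Tool frame: the origin (TCP) lies at the very end of the fingers, on their centre line; the grasp point (between the pads) lies 19 mm behind it; z points along the fingers, y is the line along which they close (so a half turn about z gives the same grasp; the last joint's range is limited). The gripper opens to 94 mm and grips with 3 to 60 N. Pads are 16 mm wide; open, the fingers measure 119 mm over their backs; the gripper's body (75 mm by 177 mm) begins 78 mm behind the grasp point.
Start: joints at [-82.334, 15.808, 86.224, -0, 77.962, -6.933], TCP at [0.145, -0.556, 0.205] pointing down, gripper open.
Joint ranges: [-165.64, 165.64], [-43.16, 119.46], [12.63, 154.43], [-67.54, 247.53], [6.08, 155.33], [-154.97, 154.97]. Speed limits (degrees/s): [147.25, 147.25, 180, 180, 180, 180].

INTERFACE

Orientations are given as a 3x3 rotation matrix whose columns are the frame's x, y, z axes.
In Python, from cell import manip gives the robot as it stands. The module is installed in compiled form; this text tells all that it offers.
- The arm moves only by the tool arm_command, never from a script. Its argument "series" is a list of rows, each a list of 3 entries, a list of its own where there are three numbers: the shift along the tool's x, y, z in units of 25 mm (1.0 is 25 mm), then the turn, a rotation vector about the tool's x, y, z in units of 8 degrees (1.0 is 8 degrees), then the gripper's target within -1 to 1 (fully open at 1, half-way at 0, shut at -1). A call has exactly 10 rows; each row shifts and turns the commanded pose from where the row before left it, along the tool's axes as they then stand; what a row does not reach is not made up. A row lasts 1/10 s, in which the tool goes at most 50 mm and 8.59 degrees, less where a joint would pass 70% of its speed; a pose out of reach is approached as far as the arm can. A call is refused whole if a number of a shift passes 1 or a number of a turn 1, either way. A call with a gripper value outside its range is refused whole. The fingers move at their own pace and stop on an object; "newtons" is the grip in N (left out, the last holds). Time passes only in rows, so rows that do not move let the fingers close, or fill a call up. It gives the time, the measured TCP pose, the force, the opening and the grip force at its end, in the units of the state.
- manip.get_obs(): the state, without advancing time (a new reading comes with each control period).
- manip.snapshot(name): name is "scene" or "side" or "wrist"; returns a dict with "pixels" (480x640x3 uint8, red, green, blue), "camera_matrix" (3x3 intrinsics, pixels), "R" (3x3) and "t" (3): a world point X has camera coordinates R X + t. Camera axes: x right, y down, z forward; pixel columns grow to the right and rows downward; lengths in m; the calibration is good to about 2 mm. A picture is of the moment at which its call begins. There is no depth.
- manip.finish_job(): hands the job in; it is judged then, once.
Trained networks look in a picture, given as the dict that the camera call returned (one of the last four; its "shot" number tells which), for a name from the list of things; names that differ only in an ending like _2 or _b are one class to them, and where a whole thing is asked for, a point or a joint stands for the part that bears it (a point fixed in the world has none). Each returns a list of dicts, best first, with "score" (0 to 1); they miss things now and then, are a little off and sometimes report something else, mostly with a low value. They report only what shows in the picture. A call takes as long as a camera call. They do not tell look-alikes from the thing itself.
- manip.recognise(thing, picture): "bbox" ([centre column, centre row, width, height] in pixels, round what is visible of it).
- manip.pinpoint(thing, picture): "point" ([column, row] in pixels: a listed point, or the origin of a listed thing).
The state is a dict: "time_s": time; "q": joint angles; "qvel": joint speeds; "joint_torque": joint torques, N m; "eef_pos": TCP position; "ee_rot": TCP orientation; "wrist_force": force on the tool from outside, world axes, zero at the start; "moment": the same for the moment, N m; "width": opening from 0.0 (shut) to 1.0 (fully open); "gripper_force": force on a finger pad.
Only numpy, scipy, OpenCV 4.12 (cv2) and the standard library are available. Lean on these libraries where they do the work, as an engineer would, in place of code of your own. Each camera call takes 0.05 s, during which the arm holds its last target. There are 200 camera calls.

## Working session

There is one attempt and no reset: what is moved stays moved. The work goes in short steps, Python scripts to look and compute and a tool call to move; the robot and the scene stay as the last step left them, time stands still between calls to the robot, and variables do not carry over. Pictures are saved under pics/ and viewed, at most 10 in all, crops included, and the job is handed in when it is done.

Besides the shell and the picture viewer there is one more tool, called after ">>>" as name(argument=value, ...) on one line, values as JSON. arm_command: Moves the arm, as the interface text tells. Its arguments: {"type":"object","properties":{"series":{"type":"array"},"newtons":{"type":"number"}},"required":["series"]}

```bash
mkdir -p pics
cat > h.py <<'E'
import numpy as np, cv2
from cell import manip
def snap(n,f=None):
    s=manip.snapshot(n)
    if f: cv2.imwrite('pics/'+f,s['pixels'][:,:,::-1])
    return s
def ray(s,p):
    K,R,t=map(np.array,(s['camera_matrix'],s['R'],s['t']))
    d=R.T@np.linalg.inv(K)@np.array([p[0],p[1],1.]); return -R.T@t, d/np.linalg.norm(d)
def tri(obs):
    A=0;b=0
    for s,p in obs:
        c,d=ray(s,p); M=np.eye(3)-np.outer(d,d); A=A+M; b=b+M@c
    X=np.linalg.solve(A,b); return X,[np.round(proj(s,X)-p,1) for s,p in obs]
def proj(s,X):
    v=s['camera_matrix']@(np.array(s['R'])@X+s['t']); return v[:2]/v[2]
def onz(s,p,z):
    c,d=ray(s,p); return c+d*(z-c[2])/d[2]
E
python3 - <<'E'
from h import *
a=snap('scene','a.png'); b=snap('side','b.png')
for n in ['brush','brush_grip','stand_slot','bowl_mouth','guide_top','level_float']:
    for s,l in((a,'scene'),(b,'side')):
        print(n,l,[(np.round(r['point'],1).tolist(),round(r['score'],2)) for r in manip.pinpoint(n,s)][:5])
for s in(a,b): print(np.round(-np.array(s['R']).T@s['t'],3))
o=manip.get_obs(); print(o['time_s'],o['eef_pos'],o['ee_rot'],o['wrist_force'])
E
```

```text
brush scene [([319.2, 333.1], 0.81), ([368.0, 308.5], 0.65), ([317.2, 289.6], 0.64)]
brush side [([294.9, 275.7], 0.76), ([259.8, 276.7], 0.62)]
brush_grip scene [([317.8, 237.2], 0.89), ([371.7, 247.0], 0.77), ([316.0, 227.2], 0.69)]
brush_grip side [([298.5, 212.5], 0.86), ([253.8, 251.6], 0.85), ([253.2, 193.6], 0.81)]
stand_slot scene [([316.4, 239.3], 0.86)]
stand_slot side [([294.8, 227.6], 0.8)]
bowl_mouth scene [([348.1, 215.1], 0.74)]
bowl_mouth side [([370.0, 297.8], 0.64)]
guide_top scene [([356.8, 212.0], 0.67), ([317.9, 237.6], 0.21)]
guide_top side [([362.6, 301.2], 0.55)]Traceback (most recent call last):
  File "<stdin>", line 5, in <module>
ValueError: it knows: bowl_mouth, brush, brush_grip, guide_top, marker, micrometer, race_one, race_t, race_three, race_two, screwdriver, stand_slot
```

View pics/a.png

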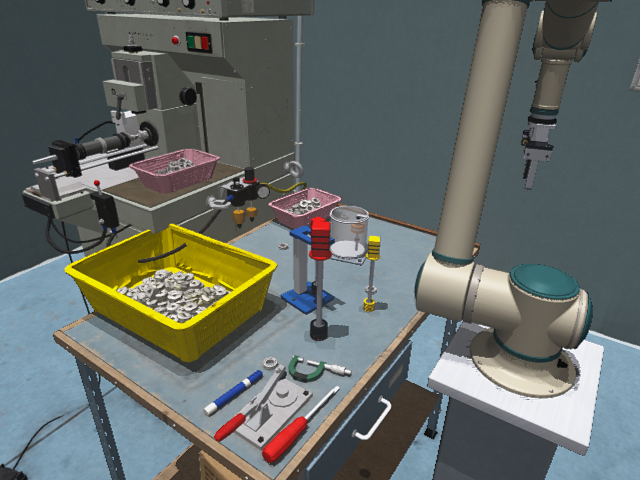

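View pics/b.png

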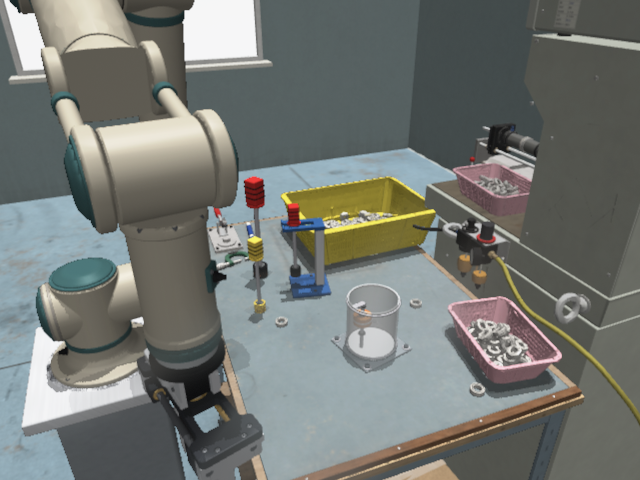

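Run:
```python
from h import *
a=snap('scene'); b=snap('side')
P=dict(slot=((316.4,239.3),(294.8,227.6)),grip=((316,227.2),(298.5,212.5)),bigG=((317.8,237.2),(253.2,193.6)),bigO=((319.2,333.1),(259.8,276.7)),smallO=((317.2,289.6),(294.9,275.7)),mouth=((348.1,215.1),(370,297.8)),guide=((356.8,212),(362.6,301.2)),yelG=((371.7,247),(253.8,251.6)),yelO=((368,308.5),(260,312)))
for k,(p,q) in P.items():
    X,e=tri([(a,p),(b,q)]); print(k,np.round(X,4),*e)
for s in(a,b): print(np.round(-np.array(s['R']).T@s['t'],3))
o=manip.get_obs(); print(o['time_s'],o['eef_pos'],o['ee_rot'],o['wrist_force'],o['width'])
ca=a['pixels'][190:350,260:420]; cb=b['pixels'][165:325,225:385]
cc=b['pixels'][270:380,320:430]
im=np.hstack([cv2.resize(c,(400,400),interpolation=cv2.INTER_CUBIC) for c in(ca,cb)])
cv2.imwrite('pics/c.png',im[:,:,::-1])
```

```text
slot [0.4808 0.0781 0.1808] [0.9 1. ] [ 0.8 -0.9]
grip [0.4873 0.0782 0.2159] [-0.8 -1. ] [-0.8  0.9]
bigG [0.4092 0.1782 0.2475] [2.2 2.4] [ 1.8 -2. ]
bigO [ 0.4069  0.1723 -0.0012] [1.1 0.9] [ 1.  -0.8]
smallO [0.4766 0.0775 0.0404] [0.8 0.7] [ 0.8 -0.7]
mouth [ 0.5513 -0.1948  0.1241] [0.1 0.2] [ 0.2 -0.2]
guide [ 0.5284 -0.2087  0.1329] [0.8 0.8] [ 1.  -1.1]
yelG [0.3613 0.0201 0.1701] [1.8 1.5] [ 1.8 -1.5]
yelO [ 0.3618  0.0184 -0.0047] [0.6 0.5] [ 0.6 -0.5]
[-0.039  0.879  0.686]
[ 0.123 -0.972  0.739]
0.7 [ 0.14490795 -0.55646604  0.20549242] [[ 9.67726764e-01  2.52001804e-01 -1.78201402e-05]
 [ 2.52001802e-01 -9.67726761e-01 -8.21540872e-05]
 [-3.79480048e-05  7.50120015e-05 -9.99999996e-01]] [-0.02575042 -0.21149778  0.32317882] 0.9980851515784114
```

View pics/c.png

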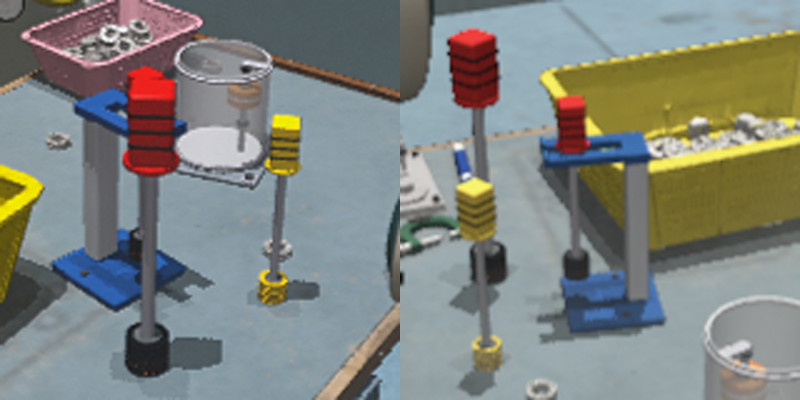

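Candidates: the large red brush standing free (scene 318,237; side 253,194), the small red brush in the blue stand (side 298,212; in the scene view mostly hidden behind the large one), and the yellow brush (side 254,251). The small red one in the stand fits: it isn't yellow, it's the smaller of the two red ones, and it hangs in the fork. The float (orange, side 362,315) sits high on its rod.

>>> arm_command(series=[[[0.8,-0.9,-0.6],[0,0,0],1],[[0.9,-1,-0.6],[0,0,0],1],[[0.9,-1,-0.6],[0,0,0],1],[[0.9,-1,-0.6],[0,0,0],1],[[0.9,-1,-0.6],[0,0,0],1],[[0.9,-1,-0.6],[0,0,0],1],[[0.9,-1,-0.6],[0,0,0],1],[[0.9,-1,-0.6],[0,0,0],1],[[0.9,-1,-0.6],[0,0,0],1],[[0.9,-1,-0.6],[0,0,0],1]], newtons=50)

```text
time_s: 1.7
eef_pos: [0.2982, -0.2595, 0.3563]
ee_rot: [[0.968, 0.252, 0.001], [0.252, -0.968, -0.001], [0.0, 0.001, -1.0]]
wrist_force: [0.2, 0.6, 0.1]
width: 1.001
gripper_force: 0.0
```

>>> arm_command(series=[[[0.9,-1,0],[0,0,0],1],[[0.9,-1,0],[0,0,0],1],[[0.9,-1,0],[0,0,0],1],[[0.9,-1,0],[0,0,0],1],[[0.9,-1,0],[0,0,0],1],[[0.9,-1,0],[0,0,0],1],[[0.8,-1,0],[0,0,0],1],[[0.6,-1,0],[0,0,0],1],[[0,0,0],[0,0,0],1],[[0,0,0],[0,0,0],1]])

```text
time_s: 2.7
eef_pos: [0.4118, -0.0244, 0.3555]
ee_rot: [[0.967, 0.254, -0.0], [0.254, -0.967, -0.001], [-0.0, 0.001, -1.0]]
wrist_force: [1.1, 0.2, -0.1]
width: 1.0
gripper_force: 0.0
```

Run:
```python
from h import *
w=snap('wrist','w.png'); print(np.round(w['R'],3).tolist(),np.round(-np.array(w['R']).T@w['t'],3))
o=manip.get_obs(); print(o['time_s'],o['eef_pos'],o['ee_rot'],o['wrist_force'],o['q'])
for n in ['brush','brush_grip','stand_slot','bowl_mouth','guide_top']:
    print(n,[(np.round(r['point'],1).tolist(),round(r['score'],2)) for r in manip.pinpoint(n,w)][:4])
```

```text
[[0.254, -0.967, -0.001], [-0.941, -0.248, 0.229], [-0.222, -0.058, -0.973]] [ 0.477 -0.008  0.534]
2.75 [ 0.41174802 -0.02492951  0.35548853] [[ 9.67657062e-01  2.52269295e-01 -1.17243031e-04]
 [ 2.52269075e-01 -9.67656659e-01 -9.50677093e-04]
 [-3.53277640e-04  8.90352611e-04 -9.99999541e-01]] [ 0.29792132  0.33271592 -0.37911711] [-1.30979878e+01 -1.66294864e+00  8.62506117e+01 -5.48188877e-02
  9.54065335e+01  6.22850093e+01]
brush [([281.0, 226.8], 0.82), ([251.5, 133.1], 0.63), ([177.9, 167.0], 0.63)]
brush_grip [([45.9, 173.8], 0.96), ([211.7, 118.5], 0.79), ([263.4, 262.9], 0.69)]
stand_slot []
bowl_mouth [([532.9, 124.3], 0.9)]
guide_top [([528.5, 153.1], 0.93), ([211.5, 117.9], 0.34)]
```

View pics/w.png

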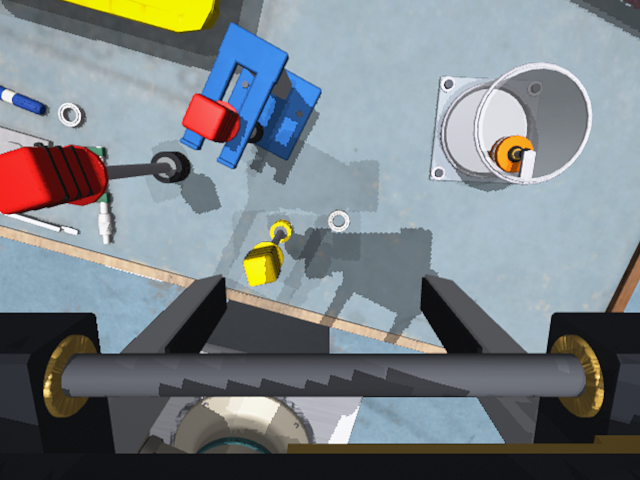

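The wrist view shows the small red handle in the stand at (211,118). The prongs open towards (205,155), with the post end at (258,38). The bowl mouth is at (535,122), and the rod top is at (522,152) with its bracket reaching the rim.

Run:
```python
from h import *
im=cv2.imread('pics/w.png')
c=lambda x,y,w,h:cv2.resize(im[y:y+h,x:x+w],None,fx=4,fy=4,interpolation=cv2.INTER_CUBIC)
out=np.hstack([c(170,15,130,150)[:600,:400],c(480,55,100,150)])
cv2.imwrite('pics/w2.png',out)
w=snap('wrist'); a=snap('scene'); b=snap('side')
q=lambda z,*p:[np.round(onz(w,x,z)[:2],4).tolist() for x in p]
print('mouth',q(.13,(532.9,124.3)),'guide',q(.129,(528.5,153.1)))
print('grip',q(.217,(211.7,118.5)))
print('leftprong',q(.19,(228,25),(182,145)),'right',q(.19,(288,55),(235,165)))
m=(im[:,:,2]>150)&(im[:,:,1]<50)&(im[:,:,0]<50)
m[:,:150]=0;m[:,300:]=0;m[:80]=0;m[200:]=0
print('n',m.sum())
```

```text
mouth [[0.5547, -0.2021]] guide [[0.5278, -0.2085]]
grip [[0.4797, 0.081]]
leftprong [[0.5532, 0.0895], [0.4524, 0.1091]] right [[0.5437, 0.0381], [0.4474, 0.0621]]
n 303
```

View pics/w2.png

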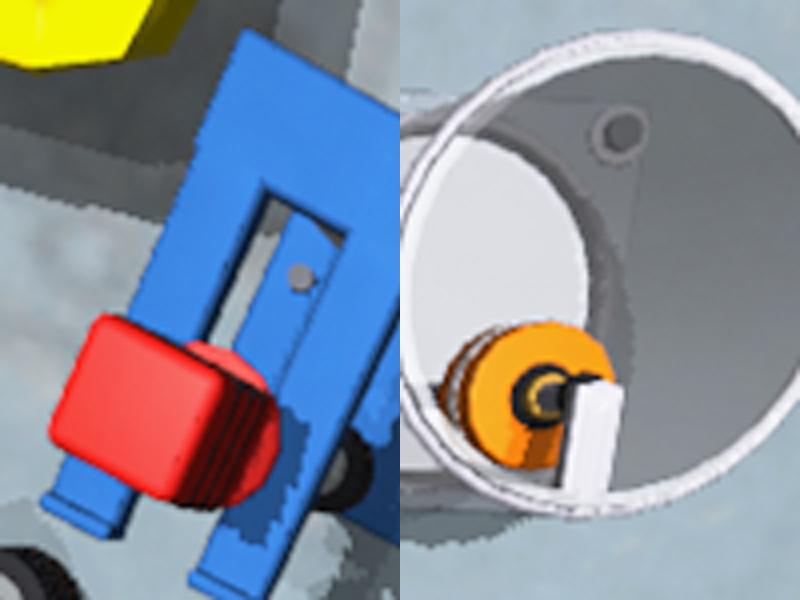

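Run:
```python
from h import *
w=snap('wrist')
L=lambda p:(170+p[0]/4,15+p[1]/4); Rr=lambda p:(480+(p[0]-400)/4,55+p[1]/4)
H=[onz(w,L(p),.240)[:2] for p in((105,315),(222,370),(175,500),(52,435))]
H=np.array(H);print(H.round(4),'c',H.mean(0).round(4))
for i in range(4):
    d=H[(i+1)%4]-H[i];print(np.linalg.norm(d).round(4),np.degrees(np.arctan2(d[1],d[0])).round(1))
for pts in (((245,30),(42,500)),((263,183),(120,525)),((350,232),(192,575))):
    d=[onz(w,L(p),.19)[:2] for p in pts]; e=d[0]-d[1];print('edge',np.round(d,4).tolist(),np.degrees(np.arctan2(e[1],e[0])).round(1))
rim=np.array([onz(w,Rr(p),.13)[:2] for p in((400,262),(437,150),(520,68),(640,28),(730,45),(795,85),(590,517),(700,475),(790,395),(480,470))])
from scipy.optimize import least_squares as ls
r=ls(lambda v:np.hypot(*(rim-v[:2]).T)-v[2],[.55,-.2,.056]);print('rim',r.x.round(4),(r.fun*1e3).round(1))
g=onz(w,Rr((603,385)),.129)[:2];be=onz(w,Rr((588,500)),.13)[:2];print('bracket start/end',g,be)
e=be-r.x[:2];print('rod dir',np.degrees(np.arctan2(e[1],e[0])))
g=onz(w,Rr((545,392)),.105)[:2];print('collar~',g)
```

```text
[[0.4932 0.0886]
 [0.4893 0.0668]
 [0.4652 0.0706]
 [0.4708 0.0942]] c [0.4796 0.08  ]
0.0222 -100.0
0.0244 170.9
0.0242 76.7
0.0231 -13.9
edge [[0.5556, 0.0878], [0.4562, 0.1114]] -13.4
edge [[0.5289, 0.0786], [0.4553, 0.0944]] -12.1
edge [[0.5243, 0.0595], [0.4489, 0.0776]] -13.5
rim [ 0.5559 -0.2035  0.0561] [-1.4  0.   0.1  0.3  0.1  0.8  3.  -0.9 -1.8 -0.2]
bracket start/end [ 0.53022421 -0.2095382 ] [ 0.50245396 -0.21584408]
rod dir -166.98578520566915
collar~ [ 0.52781927 -0.20717591]
```

>>> arm_command(series=[[[0,0,0],[0,0,0.86],1],[[0,0,0],[0,0,0.86],1],[[0,0,0],[0,0,0.86],1],[[0,0,0],[0,0,0.87],1],[[0.34,-0.94,0.4],[0,0,0],1],[[0.34,-0.94,0.4],[0,0,0],1],[[0.34,-0.94,0.4],[0,0,0],1],[[0.34,-0.94,0.4],[0,0,0],1],[[0.34,-0.94,0.4],[0,0,0],1],[[0,0,0],[0,0,0],0.3]])

```text
time_s: 4.2
eef_pos: [0.4803, 0.0822, 0.3036]
ee_rot: [[0.975, -0.222, -0.003], [-0.222, -0.975, 0.001], [-0.003, -0.0, -1.0]]
wrist_force: [-0.4, -0.7, -0.3]
width: 0.948
gripper_force: 0.0
```

Run:
```python
from h import *
w=snap('wrist','w3.png')
o=manip.get_obs(); print(o['time_s'],o['eef_pos'],o['ee_rot'],o['wrist_force'],o['q'])
for n in ['brush_grip','stand_slot','guide_top','bowl_mouth']:
    print(n,[(np.round(r['point'],1).tolist(),round(r['score'],2),onz(w,r['point'],{'brush_grip':.217,'stand_slot':.19}.get(n,.13)).round(4).tolist()) for r in manip.pinpoint(n,w)][:4])
```

```text
4.25 [0.47967025 0.08090849 0.30447548] [[ 9.74792822e-01 -2.23098464e-01 -2.45557827e-03]
 [-2.23100413e-01 -9.74795315e-01 -5.47191837e-04]
 [-2.27160853e-03  1.08123920e-03 -9.99996835e-01]] [ 0.30430327  0.15890828 -0.51594   ] [ 1.39466255e+00  5.70659649e+00  8.54066580e+01 -2.79221480e-02
  8.90281614e+01  1.04286335e+02]
brush_grip [([203.9, 392.7], 0.87, [0.3913, 0.196, 0.217]), ([325.7, 252.7], 0.86, [0.4784, 0.081, 0.217]), ([423.6, 356.0], 0.78, [0.3848, 0.0274, 0.217])]
stand_slot []
guide_top []
bowl_mouth [([636.9, 66.7], 0.77, [0.5548, -0.202, 0.13])]
```

View pics/w3.png

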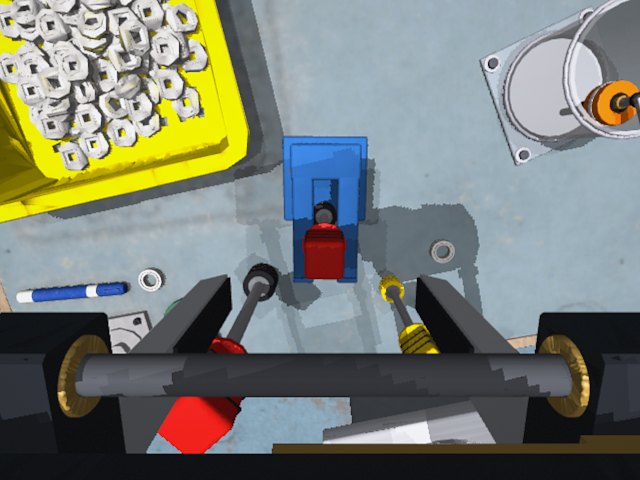

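>>> arm_command(series=[[[0,0.02,0.6],[0,0,0],0.3],[[0,0.02,0.8],[0,0,0],0.3],[[0,0,0.8],[0,0,0],0.3],[[0,0,0.8],[0,0,0],0.3],[[0,0,0.7],[0,0,0],0.3],[[0,0,0.4],[0,0,0],0.3],[[0,0,0],[0,0,0],-1],[[0,0,0],[0,0,0],-1],[[0,0,0],[0,0,0],-1],[[0,0,0],[0,0,0],-1]], newtons=50)

```text
time_s: 5.45
eef_pos: [0.4802, 0.0794, 0.2039]
ee_rot: [[0.974, -0.225, 0.002], [-0.225, -0.974, -0.0], [0.002, -0.0, -1.0]]
wrist_force: [-0.1, 0.1, 0.2]
width: 0.349
gripper_force: 0.0
```

>>> arm_command(series=[[[0,0,0],[0,0,0],-1],[[0,0,0],[0,0,0],-1],[[0,0,0],[0,0,0],-1],[[0,0,-0.2],[0,0,0],-1],[[0,0,-0.4],[0,0,0],-1],[[-0.3,0,0],[0,0,0],-1],[[-0.6,0,0],[0,0,0],-1],[[-0.7,0,0],[0,0,0],-1],[[-0.6,0,0],[0,0,0],-1],[[-0.2,0,0],[0,0,0],-1]])

```text
time_s: 6.45
eef_pos: [0.4182, 0.0934, 0.2178]
ee_rot: [[0.975, -0.224, -0.001], [-0.224, -0.975, 0.0], [-0.001, 0.0, -1.0]]
wrist_force: [-1.1, -0.3, -1.8]
width: 0.276
gripper_force: 50.0
```

>>> arm_command(series=[[[0,0,-0.7],[0,0,0],-1],[[0,0,-1],[0,0,0],-1],[[0,0,-1],[0,0,0],-1],[[0,0,-1],[0,0,0],-1],[[0,0,-1],[0,0,0],-1],[[0,0,-1],[0,0,0],-1],[[0.4,0.8,-0.4],[0,0,0],-1],[[0.7,1,0],[0,0,0],-1],[[0.8,1,0],[0,0,0],-1],[[0.8,1,0],[0,0,0],-1]])

```text
time_s: 7.45
eef_pos: [0.4656, -0.0156, 0.3708]
ee_rot: [[0.975, -0.224, 0.001], [-0.224, -0.975, -0.0], [0.001, 0.0, -1.0]]
wrist_force: [1.1, 0.2, -1.0]
width: 0.276
gripper_force: 50.0
```

>>> arm_command(series=[[[0.8,1,0],[0,0,0],-1],[[0.8,1,0],[0,0,0],-1],[[0.8,1,0],[0,0,0],-1],[[0.8,1,0],[0,0,0],-1],[[0.8,1,0],[0,0,0],-1],[[0.8,1,0],[0,0,0],-1],[[0.4,0.55,0.4],[0,0,0],-1],[[0,0,0.2],[0,0,0],-1],[[0,0,0],[0,0,0],-1],[[0,0,0],[0,0,0],-1]])

```text
time_s: 8.45
eef_pos: [0.5547, -0.2019, 0.3556]
ee_rot: [[0.975, -0.224, -0.0], [-0.224, -0.975, 0.001], [-0.001, -0.001, -1.0]]
wrist_force: [-0.5, 0.2, -1.7]
width: 0.269
gripper_force: 50.0
```

Run:
```python
from h import *
w=snap('wrist'); b=snap('side'); a=snap('scene')
o=manip.get_obs(); print(o['time_s'],o['eef_pos'],o['wrist_force'],o['ee_rot'].round(3).tolist() if hasattr(o['ee_rot'],'round') else o['ee_rot'])
for s,l in((w,'w'),(b,'b'),(a,'a')):
  for n in ['brush_grip','brush','guide_top','bowl_mouth']:
    print(l,n,[(np.round(r['point'],1).tolist(),round(r['score'],2),onz(s,r['point'],.13).round(4).tolist()[:2]) for r in manip.pinpoint(n,s)][:4])
cv2.imwrite('pics/d.png',np.hstack([cv2.resize(w['pixels'],(480,360)),cv2.resize(b['pixels'][150:390,270:483],(320,360))])[:,:,::-1])
```

```text
8.6 [ 0.5551185  -0.2024212   0.35639387] [ 0.6098489   0.59442579 -1.23884447] [[0.975, -0.224, 0.001], [-0.224, -0.975, -0.0], [0.001, 0.0, -1.0]]
w brush_grip [([321.3, 307.3], 0.78, [0.4586, -0.1774]), ([324.9, 216.2], 0.52, [0.5564, -0.2037])]
w brush [([99.5, 354.2], 0.79, [0.4592, 0.0806]), ([324.8, 231.9], 0.55, [0.5402, -0.1999])]
w guide_top [([337.2, 241.8], 0.97, [0.5269, -0.2103])]
w bowl_mouth [([323.5, 217.7], 0.6, [0.5552, -0.2019])]
b brush_grip [([254.8, 192.4], 0.91, [0.4755, 0.4473]), ([253.7, 250.1], 0.86, [0.3737, 0.0917]), ([382.3, 190.2], 0.7, [0.8525, 0.3099])]
b brush [([257.4, 272.7], 0.91, [0.3532, -0.0142]), ([372.6, 272.2], 0.88, [0.5988, -0.1137]), ([258.6, 308.8], 0.75, [0.3172, -0.1503]), ([373.3, 298.9], 0.33, [0.551, -0.2091])]
b guide_top [([362.7, 301.9], 0.77, [0.5255, -0.2103])]
b bowl_mouth [([371.8, 300.0], 0.63, [0.5463, -0.2115]), ([250.3, 231.3], 0.29, [0.3927, 0.1941])]
a brush_grip [([369.1, 248.6], 0.93, [0.4015, -0.04]), ([353.8, 134.7], 0.74, [0.9695, -0.969]), ([317.3, 238.5], 0.64, [0.5385, -0.0107])]
a brush [([369.4, 309.7], 0.7, [0.2811, 0.1876]), ([320.5, 336.3], 0.63, [0.3179, 0.3125]), ([352.5, 189.1], 0.56, [0.6369, -0.3705])]
a guide_top [([356.0, 213.3], 0.57, [0.5333, -0.2086])]
a bowl_mouth [([347.6, 213.1], 0.76, [0.5541, -0.1955])]
```

View pics/d.png

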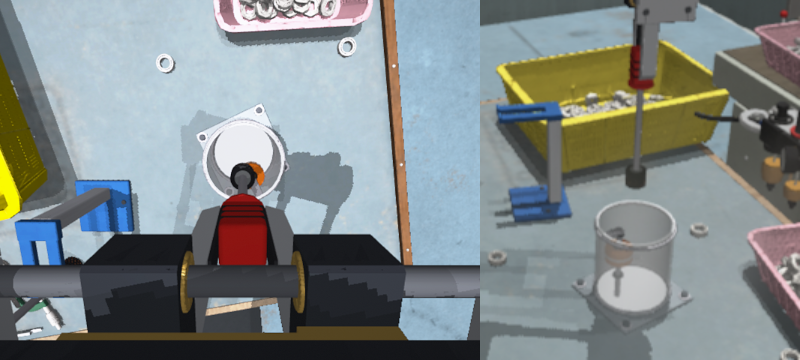

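>>> arm_command(series=[[[-0.05,0.03,0.5],[0,0,0],-1],[[0,0,0.7],[0,0,0],-1],[[0,0,0.7],[0,0,0],-1],[[0,0,0.5],[0,0,0],-1],[[0,0,0.25],[0,0,0],-1],[[0,0,0.1],[0,0,0],-1],[[0,0,0.1],[0,0,0],-1],[[0,0,0.1],[0,0,0],-1],[[0,0,0.1],[0,0,0],-1],[[0,0,0.1],[0,0,0],-1]])

```text
time_s: 10.2
eef_pos: [0.5541, -0.2041, 0.2769]
ee_rot: [[0.974, -0.225, 0.001], [-0.225, -0.974, -0.0], [0.001, 0.0, -1.0]]
wrist_force: [0.6, -0.1, -1.4]
width: 0.279
gripper_force: 50.0
```

Run:
```python
from h import *
b=snap('side'); w=snap('wrist')
o=manip.get_obs(); print(o['time_s'],o['eef_pos'],o['wrist_force'],o['moment'])
cv2.imwrite('pics/e.png',np.hstack([cv2.resize(w['pixels'][150:330,240:420],(400,400),interpolation=2),cv2.resize(b['pixels'][245:375,310:440],(400,400),interpolation=2)])[:,:,::-1])
```

```text
10.3 [ 0.55382791 -0.2039822   0.27648172] [-0.03961101 -0.40008437 -1.43295063] [-0.00177822 -0.05333955 -0.04223959]
```

View pics/e.png

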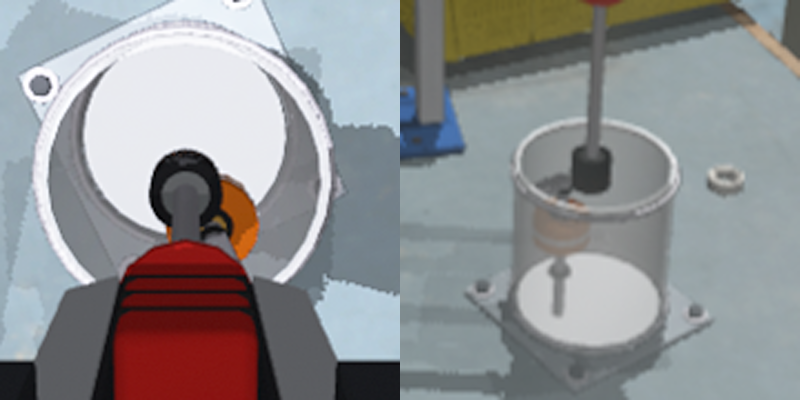

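The head hangs inside the mouth just above and beside the float. It overlaps the float's edge, clear of the rod and collar. Continuing down.

>>> arm_command(series=[[[0,0,0.1],[0,0,0],-1],[[0,0,0.1],[0,0,0],-1],[[0,0,0.1],[0,0,0],-1],[[0,0,0.1],[0,0,0],-1],[[0,0,0.1],[0,0,0],-1],[[0,0,0.1],[0,0,0],-1],[[0,0,0.1],[0,0,0],-1],[[0,0,0.1],[0,0,0],-1],[[0,0,0.1],[0,0,0],-1],[[0,0,0.1],[0,0,0],-1]])

```text
time_s: 11.3
eef_pos: [0.5541, -0.2041, 0.2519]
ee_rot: [[0.974, -0.225, 0.001], [-0.225, -0.974, -0.0], [0.001, 0.0, -1.0]]
wrist_force: [-0.1, -0.4, 2.1]
width: 0.274
gripper_force: 50.0
```

>>> arm_command(series=[[[0,0,0.05],[0,0,0],-1],[[0,0,0.05],[0,0,0],-1],[[0,0,0.05],[0,0,0],-1],[[0,0,0.05],[0,0,0],-1],[[0,0,0],[0,0,0],-1],[[0,0,0],[0,0,0],-1],[[0,0,0],[0,0,0],-1],[[0,0,0],[0,0,0],-1],[[0,0,0],[0,0,0],-1],[[0,0,0],[0,0,0],-1]])

```text
time_s: 12.3
eef_pos: [0.554, -0.2041, 0.2467]
ee_rot: [[0.974, -0.225, 0.0], [-0.225, -0.974, -0.0], [0.0, 0.0, -1.0]]
wrist_force: [0.3, 0.3, 0.5]
width: 0.274
gripper_force: 50.0
```

>>> arm_command(series=[[[0,0,0.03],[0,0,0],-1],[[0,0,0.03],[0,0,0],-1],[[0,0,0.03],[0,0,0],-1],[[0,0,0.03],[0,0,0],-1],[[0,0,0.03],[0,0,0],-1],[[0,0,0.03],[0,0,0],-1],[[0,0,0],[0,0,0],-1],[[0,0,0],[0,0,0],-1],[[0,0,0],[0,0,0],-1],[[0,0,0],[0,0,0],-1]])

```text
time_s: 13.3
eef_pos: [0.554, -0.204, 0.2421]
ee_rot: [[0.974, -0.225, -0.0], [-0.225, -0.974, -0.0], [-0.0, 0.0, -1.0]]
wrist_force: [0.1, 0.9, 1.2]
width: 0.274
gripper_force: 50.0
```

>>> arm_command(series=[[[0,0,0.03],[0,0,0],-1],[[0,0,0.03],[0,0,0],-1],[[0,0,0.03],[0,0,0],-1],[[0,0,0.03],[0,0,0],-1],[[0,0,0.03],[0,0,0],-1],[[0,0,0.03],[0,0,0],-1],[[0,0,0],[0,0,0],-1],[[0,0,0],[0,0,0],-1],[[0,0,0],[0,0,0],-1],[[0,0,0],[0,0,0],-1]])

```text
time_s: 14.3
eef_pos: [0.5541, -0.204, 0.2388]
ee_rot: [[0.974, -0.225, 0.001], [-0.225, -0.974, -0.001], [0.001, 0.0, -1.0]]
wrist_force: [0.4, 0.7, 6.2]
width: 0.273
gripper_force: 50.0
```

>>> arm_command(series=[[[0,0,0.02],[0,0,0],-1],[[0,0,0.02],[0,0,0],-1],[[0,0,0.02],[0,0,0],-1],[[0,0,0.02],[0,0,0],-1],[[0,0,0.02],[0,0,0],-1],[[0,0,0],[0,0,0],-1],[[0,0,0],[0,0,0],-1],[[0,0,0],[0,0,0],-1],[[0,0,0],[0,0,0],-1],[[0,0,0],[0,0,0],-1]])

```text
time_s: 15.3
eef_pos: [0.5542, -0.204, 0.2375]
ee_rot: [[0.974, -0.225, 0.002], [-0.225, -0.974, -0.001], [0.002, 0.0, -1.0]]
wrist_force: [-1.5, 1.9, 11.3]
width: 0.276
gripper_force: 50.0
```

>>> arm_command(series=[[[0,0,0.03],[0,0,0],-1],[[0,0,0.03],[0,0,0],-1],[[0,0,0.03],[0,0,0],-1],[[0,0,0.03],[0,0,0],-1],[[0,0,0.03],[0,0,0],-1],[[0,0,0],[0,0,0],-1],[[0,0,0],[0,0,0],-1],[[0,0,0],[0,0,0],-1],[[0,0,0],[0,0,0],-1],[[0,0,0],[0,0,0],-1]])

```text
time_s: 16.3
eef_pos: [0.5544, -0.204, 0.2355]
ee_rot: [[0.974, -0.225, 0.004], [-0.225, -0.974, -0.002], [0.004, 0.001, -1.0]]
wrist_force: [-1.1, 2.0, 18.2]
width: 0.279
gripper_force: 50.0
```

>>> arm_command(series=[[[0,0,-0.1],[0,0,0],-1],[[0,0,-0.2],[0,0,0],-1],[[0,0,-0.43],[0,0,0],-1],[[0.22,-0.1,0],[0,0,0],-1],[[0.22,-0.11,0],[0,0,0],-1],[[0.21,-0.1,0],[0,0,0],-1],[[0,0,0],[0,0,0],-1],[[0,0,0.3],[0,0,0],-1],[[0,0,0.4],[0,0,0],-1],[[0,0,0],[0,0,0],-1]])

```text
time_s: 17.3
eef_pos: [0.5701, -0.1996, 0.2298]
ee_rot: [[0.974, -0.225, -0.004], [-0.225, -0.974, 0.002], [-0.004, -0.001, -1.0]]
wrist_force: [0.7, -0.7, -2.4]
width: 0.272
gripper_force: 50.0
```

Run:
```python
from h import *
b=snap('side'); w=snap('wrist')
o=manip.get_obs(); print(o['time_s'],o['eef_pos'],o['wrist_force'],o['moment'])
cv2.imwrite('pics/f.png',np.hstack([cv2.resize(w['pixels'][150:330,240:420],(400,400),interpolation=2),cv2.resize(b['pixels'][245:375,310:440],(400,400),interpolation=2)])[:,:,::-1])
```

```text
17.4 [ 0.57101405 -0.20000093  0.23149376] [ 0.40812133  0.26194029 -1.6517801 ] [ 0.02318297 -0.01375435  0.03410994]
```

View pics/f.png

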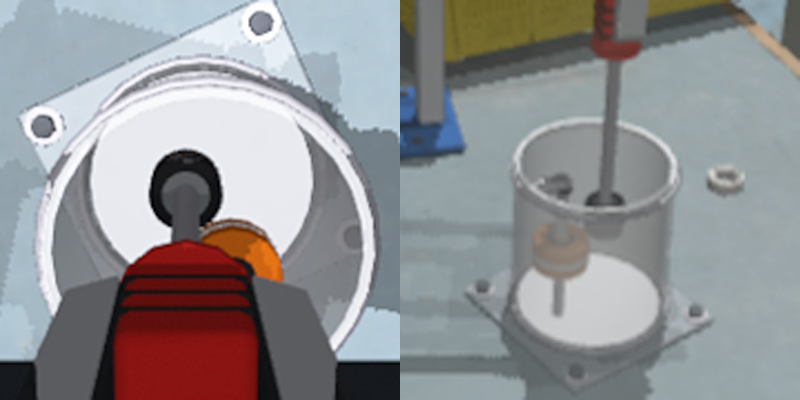

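The float now sits low in the bowl and the head is beside it with a visible gap. Next: go down past it, then move in under it.

>>> arm_command(series=[[[0,0,0.3],[0,0,0],-1],[[0,0,0.5],[0,0,0],-1],[[0,0,0.5],[0,0,0],-1],[[0,0,0.4],[0,0,0],-1],[[0,0,0.12],[0,0,0],-1],[[0,0,0],[0,0,0],-1],[[-0.15,0.07,0],[0,0,0],-1],[[-0.15,0.07,0],[0,0,0],-1],[[-0.15,0.07,0],[0,0,0],-1],[[-0.15,0.07,0],[0,0,0],-1]])

```text
time_s: 18.4
eef_pos: [0.555, -0.2038, 0.1872]
ee_rot: [[0.974, -0.225, 0.001], [-0.225, -0.974, -0.0], [0.001, 0.0, -1.0]]
wrist_force: [-0.6, 0.6, -1.4]
width: 0.274
gripper_force: 50.0
```

Run:
```python
from h import *
b=snap('side'); a=snap('scene')
o=manip.get_obs(); print(o['time_s'],o['eef_pos'],o['wrist_force'],o['moment'])
cv2.imwrite('pics/g.png',np.hstack([cv2.resize(a['pixels'][195:275,310:390],(400,400),interpolation=2),cv2.resize(b['pixels'][275:375,320:420],(400,400),interpolation=2)])[:,:,::-1])
```

```text
18.5 [ 0.55467267 -0.20374767  0.1870717 ] [-0.42305295 -0.03050311 -0.96820176] [ 0.08684179  0.03026199 -0.04748733]
```

View pics/g.png

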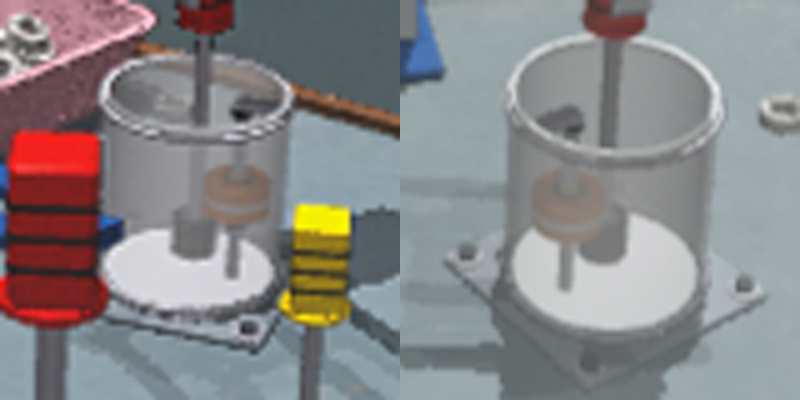

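No side force. The head's rim sits under the float's edge with the shank beside the float. Pulling up slowly.

>>> arm_command(series=[[[0,0,-0.08],[0,0,0],-1],[[0,0,-0.08],[0,0,0],-1],[[0,0,-0.08],[0,0,0],-1],[[0,0,-0.08],[0,0,0],-1],[[0,0,-0.08],[0,0,0],-1],[[0,0,-0.1],[0,0,0],-1],[[0,0,-0.1],[0,0,0],-1],[[0,0,-0.1],[0,0,0],-1],[[0,0,-0.1],[0,0,0],-1],[[0,0,-0.1],[0,0,0],-1]])

```text
time_s: 19.5
eef_pos: [0.5553, -0.2036, 0.2093]
ee_rot: [[0.974, -0.225, -0.0], [-0.225, -0.974, 0.0], [-0.0, -0.0, -1.0]]
wrist_force: [0.2, -1.2, -7.0]
width: 0.275
gripper_force: 50.0
```

>>> arm_command(series=[[[0,0,-0.1],[0,0,0],-1],[[0,0,-0.1],[0,0,0],-1],[[0,0,-0.1],[0,0,0],-1],[[0,0,-0.1],[0,0,0],-1],[[0,0,-0.1],[0,0,0],-1],[[0,0,-0.04],[0,0,0],-1],[[0,0,-0.04],[0,0,0],-1],[[0,0,0],[0,0,0],-1],[[0,0,0],[0,0,0],-1],[[0,0,0],[0,0,0],-1]])

```text
time_s: 20.5
eef_pos: [0.5553, -0.2035, 0.2238]
ee_rot: [[0.974, -0.225, 0.0], [-0.225, -0.974, -0.0], [0.0, 0.0, -1.0]]
wrist_force: [0.6, 0.4, -5.8]
width: 0.272
gripper_force: 50.0
```

>>> arm_command(series=[[[0,0,-0.05],[0,0,0],-1],[[0,0,-0.05],[0,0,0],-1],[[0,0,-0.04],[0,0,0],-1],[[0,0,-0.04],[0,0,0],-1],[[0,0,-0.03],[0,0,0],-1],[[0,0,-0.03],[0,0,0],-1],[[0,0,-0.03],[0,0,0],-1],[[0,0,0],[0,0,0],-1],[[0,0,0],[0,0,0],-1],[[0,0,0],[0,0,0],-1]])

```text
time_s: 21.5
eef_pos: [0.5554, -0.2036, 0.2305]
ee_rot: [[0.974, -0.225, 0.0], [-0.225, -0.974, -0.0], [0.0, 0.0, -1.0]]
wrist_force: [1.2, -0.7, -5.8]
width: 0.274
gripper_force: 50.0
```

>>> arm_command(series=[[[0,0,-0.03],[0,0,0],-1],[[0,0,-0.03],[0,0,0],-1],[[0,0,-0.03],[0,0,0],-1],[[0,0,-0.03],[0,0,0],-1],[[0,0,-0.03],[0,0,0],-1],[[0,0,-0.03],[0,0,0],-1],[[0,0,0],[0,0,0],-1],[[0,0,0],[0,0,0],-1],[[0,0,0],[0,0,0],-1],[[0,0,0],[0,0,0],-1]])

```text
time_s: 22.5
eef_pos: [0.5551, -0.2035, 0.2345]
ee_rot: [[0.974, -0.225, -0.001], [-0.225, -0.974, 0.0], [-0.001, -0.0, -1.0]]
wrist_force: [1.8, -1.4, -14.2]
width: 0.274
gripper_force: 50.0
```

>>> arm_command(series=[[[0,0,-0.03],[0,0,0],-1],[[0,0,-0.03],[0,0,0],-1],[[0,0,-0.03],[0,0,0],-1],[[0,0,-0.03],[0,0,0],-1],[[0,0,-0.02],[0,0,0],-1],[[0,0,0],[0,0,0],-1],[[0,0,0],[0,0,0],-1],[[0,0,0],[0,0,0],-1],[[0,0,0],[0,0,0],-1],[[0,0,0],[0,0,0],-1]])

```text
time_s: 23.5
eef_pos: [0.5548, -0.2035, 0.2377]
ee_rot: [[0.974, -0.225, -0.002], [-0.225, -0.974, 0.0], [-0.002, -0.0, -1.0]]
wrist_force: [0.3, -1.7, -26.0]
width: 0.274
gripper_force: 50.0
```

>>> arm_command(series=[[[0,0,0.15],[0,0,0],-1],[[0,0,0.3],[0,0,0],-1],[[0,0,0.3],[0,0,0],-1],[[0.2,-0.1,0],[0,0,0],-1],[[0.2,-0.1,0],[0,0,0],-1],[[0.2,-0.1,0],[0,0,0],-1],[[0,0,-0.5],[0,0,0],-1],[[0,0,-0.8],[0,0,0],-1],[[0,0,-0.8],[0,0,0],-1],[[0,0,-0.5],[0,0,0],-1]])

```text
time_s: 24.5
eef_pos: [0.5725, -0.2, 0.2875]
ee_rot: [[0.974, -0.225, 0.003], [-0.225, -0.974, -0.002], [0.003, 0.001, -1.0]]
wrist_force: [0.8, -0.8, -1.7]
width: 0.273
gripper_force: 50.0
```

Run:
```python
from h import *
o=manip.get_obs(); print(o['time_s'],o['eef_pos'],o['wrist_force'],o['moment'])
```

```text
24.5 [ 0.57250544 -0.19997707  0.28754354] [ 0.80622483 -0.7969958  -1.7285981 ] [ 0.02938161 -0.03195076 -0.04223215]
```

>>> arm_command(series=[[[-0.22,0.1,0],[0,0,0],-1],[[-0.24,0.11,0],[0,0,0],-1],[[-0.22,0.11,0],[0,0,0],-1],[[0,0,0.1],[0,0,0],-1],[[0,0,0.1],[0,0,0],-1],[[0,0,0.1],[0,0,0],-1],[[0,0,0.1],[0,0,0],-1],[[0,0,0.1],[0,0,0],-1],[[0,0,0.1],[0,0,0],-1],[[0,0,0.1],[0,0,0],-1]])

```text
time_s: 25.5
eef_pos: [0.5533, -0.2035, 0.2673]
ee_rot: [[0.974, -0.225, 0.0], [-0.225, -0.974, -0.0], [0.0, 0.0, -1.0]]
wrist_force: [0.0, -0.2, 1.6]
width: 0.275
gripper_force: 50.0
```

>>> arm_command(series=[[[0,0,0.1],[0,0,0],-1],[[0,0,0.1],[0,0,0],-1],[[0,0,0.1],[0,0,0],-1],[[0,0,0.1],[0,0,0],-1],[[0,0,0.1],[0,0,0],-1],[[0,0,0.1],[0,0,0],-1],[[0,0,0.1],[0,0,0],-1],[[0,0,0.1],[0,0,0],-1],[[0,0,0.06],[0,0,0],-1],[[0,0,0.04],[0,0,0],-1]])

```text
time_s: 26.5
eef_pos: [0.5533, -0.2036, 0.2445]
ee_rot: [[0.974, -0.225, -0.0], [-0.225, -0.974, 0.0], [-0.0, -0.0, -1.0]]
wrist_force: [-0.5, 0.2, 1.3]
width: 0.271
gripper_force: 50.0
```

>>> arm_command(series=[[[0,0,0.05],[0,0,0],-1],[[0,0,0.05],[0,0,0],-1],[[0,0,0.05],[0,0,0],-1],[[0,0,0.04],[0,0,0],-1],[[0,0,0.04],[0,0,0],-1],[[0,0,0.04],[0,0,0],-1],[[0,0,0.03],[0,0,0],-1],[[0,0,0.03],[0,0,0],-1],[[0,0,0.03],[0,0,0],-1],[[0,0,0.03],[0,0,0],-1]])

```text
time_s: 27.5
eef_pos: [0.5536, -0.2036, 0.2371]
ee_rot: [[0.974, -0.225, 0.002], [-0.225, -0.974, -0.001], [0.002, 0.0, -1.0]]
wrist_force: [-3.2, 1.5, 11.9]
width: 0.275
gripper_force: 50.0
```

>>> arm_command(series=[[[0,0,0.03],[0,0,0],-1],[[0,0,0.03],[0,0,0],-1],[[0,0,0.03],[0,0,0],-1],[[0,0,0.03],[0,0,0],-1],[[0,0,0],[0,0,0],-1],[[0,0,0],[0,0,0],-1],[[0,0,0],[0,0,0],-1],[[0,0,0],[0,0,0],-1],[[0,0,0],[0,0,0],-1],[[0,0,0],[0,0,0],-1]])

```text
time_s: 28.5
eef_pos: [0.5537, -0.2036, 0.2358]
ee_rot: [[0.974, -0.225, 0.004], [-0.225, -0.974, -0.002], [0.004, 0.001, -1.0]]
wrist_force: [-3.4, 2.6, 17.2]
width: 0.273
gripper_force: 50.0
```

>>> arm_command(series=[[[0,0,0.04],[0,0,0],-1],[[0,0,0.04],[0,0,0],-1],[[0,0,0],[0,0,0],-1],[[0,0,0],[0,0,0],-1],[[0,0,-0.1],[0,0,0],-1],[[0,0,-0.2],[0,0,0],-1],[[0,0,-0.5],[0,0,0],-1],[[0,0,-0.8],[0,0,0],-1],[[0,0,-1],[0,0,0],-1],[[0,0,-1],[0,0,0],-1]])

```text
time_s: 29.5
eef_pos: [0.5532, -0.2038, 0.32]
ee_rot: [[0.974, -0.225, -0.001], [-0.225, -0.974, 0.0], [-0.001, 0.0, -1.0]]
wrist_force: [0.5, -0.2, -1.5]
width: 0.273
gripper_force: 50.0
```

>>> arm_command(series=[[[0,0,-1],[0,0,0],-1],[[0,0,-0.9],[0,0,0],-1],[[0,0,-0.3],[0,0,0],-1],[[-0.5,-0.6,0],[0,0,0],-1],[[-0.8,-1,0],[0,0,0],-1],[[-0.8,-1,0],[0,0,0],-1],[[-0.8,-1,0],[0,0,0],-1],[[-0.8,-1,0],[0,0,0],-1],[[-0.8,-1,0],[0,0,0],-1],[[-0.8,-1,0],[0,0,0],-1]])

```text
time_s: 30.5
eef_pos: [0.4604, -0.012, 0.3737]
ee_rot: [[0.974, -0.225, -0.002], [-0.225, -0.974, 0.0], [-0.002, 0.0, -1.0]]
wrist_force: [-0.4, -0.0, -1.1]
width: 0.273
gripper_force: 50.0
```

Run:
```python
from h import *
b=snap('side');a=snap('scene')
o=manip.get_obs(); print(o['time_s'],o['eef_pos'],o['wrist_force'],o['moment'])
cv2.imwrite('pics/i.png',np.hstack([cv2.resize(a['pixels'][195:275,310:390],(400,400),interpolation=2),cv2.resize(b['pixels'][275:375,320:420],(400,400),interpolation=2)])[:,:,::-1])
```

```text
30.6 [ 0.4591319  -0.01007793  0.37459537] [-0.21149498 -0.82556297 -0.74817413] [-0.00812654  0.05266899 -0.05471825]
```

View pics/i.png

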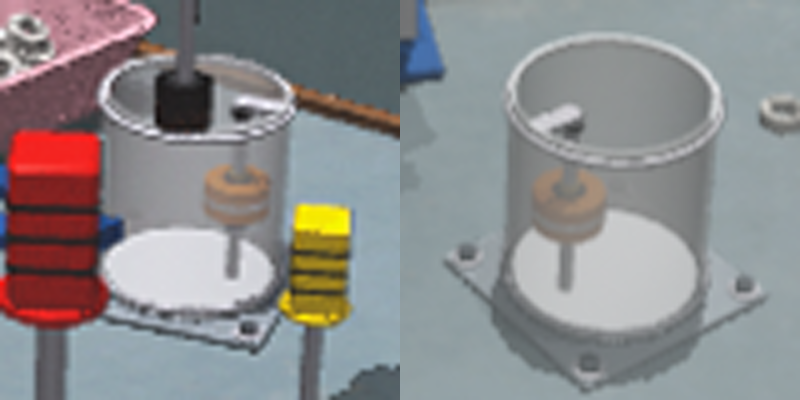

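The float stands at its lowest position and the brush is clear of the bowl. Next: back to the stand.

>>> arm_command(series=[[[-0.63,-0.92,0],[0,0,0],-1],[[-0.63,-0.92,0],[0,0,0],-1],[[-0.63,-0.92,0],[0,0,0],-1],[[-0.63,-0.9,0],[0,0,0],-1],[[0,0,0],[0,0,0],-1],[[0,0,0.6],[0,0,0],-1],[[0,0,0.8],[0,0,0],-1],[[0,0,0.8],[0,0,0],-1],[[0,0,0.8],[0,0,0],-1],[[0,0,0.5],[0,0,0],-1]])

```text
time_s: 31.6
eef_pos: [0.4203, 0.0891, 0.2853]
ee_rot: [[0.974, -0.226, -0.003], [-0.226, -0.974, -0.001], [-0.002, 0.002, -1.0]]
wrist_force: [-0.7, 0.4, -1.7]
width: 0.269
gripper_force: 50.0
```

>>> arm_command(series=[[[0,0,0.7],[0,0,0],-1],[[0,0,0.8],[0,0,0],-1],[[0,0,0.8],[0,0,0],-1],[[0,0,0.45],[0,0,0],-1],[[0,0,0],[0,0,0],-1],[[0,0,0],[0,0,0],-1],[[0,0,0],[0,0,0],-1],[[0,0,0],[0,0,0],-1],[[0,0,0],[0,0,0],-1],[[0,0,0],[0,0,0],-1]])

```text
time_s: 32.6
eef_pos: [0.4207, 0.0903, 0.2191]
ee_rot: [[0.974, -0.225, 0.001], [-0.225, -0.974, -0.0], [0.001, -0.0, -1.0]]
wrist_force: [-0.4, -0.2, -1.5]
width: 0.274
gripper_force: 50.0
```

>>> arm_command(series=[[[0,-0.11,0],[0,0,0],-1],[[0.2,0,0],[0,0,0],-1],[[0.4,0,0],[0,0,0],-1],[[0.4,0,0],[0,0,0],-1],[[0.4,0,0],[0,0,0],-1],[[0.4,0,0],[0,0,0],-1],[[0.4,0,0],[0,0,0],-1],[[0.22,0,0],[0,0,0],-1],[[0,0,0],[0,0,0],-1],[[0,0,0],[0,0,0],-1]])

```text
time_s: 33.6
eef_pos: [0.4798, 0.0793, 0.2185]
ee_rot: [[0.974, -0.225, -0.001], [-0.225, -0.974, -0.0], [-0.001, 0.0, -1.0]]
wrist_force: [0.4, 0.4, -2.4]
width: 0.276
gripper_force: 50.0
```

Lowering to where it hung (TCP about 0.204).

>>> arm_command(series=[[[0,0,0.15],[0,0,0],-1],[[0,0,0.15],[0,0,0],-1],[[0,0,0.12],[0,0,0],-1],[[0,0,0.06],[0,0,0],-1],[[0,0,0.04],[0,0,0],-1],[[0,0,0.04],[0,0,0],-1],[[0,0,0],[0,0,0],-1],[[0,0,0],[0,0,0],-1],[[0,0,0],[0,0,0],-1],[[0,0,0],[0,0,0],-1]])

```text
time_s: 34.6
eef_pos: [0.4801, 0.0794, 0.2047]
ee_rot: [[0.974, -0.225, 0.0], [-0.225, -0.974, -0.0], [0.0, 0.0, -1.0]]
wrist_force: [0.3, 0.7, -0.8]
width: 0.276
gripper_force: 50.0
```

>>> arm_command(series=[[[0,0,0.03],[0,0,0],-1],[[0,0,0.03],[0,0,0],-1],[[0,0,0],[0,0,0],-1],[[0,0,0],[0,0,0],-1],[[0,0,0],[0,0,0],-1],[[0,0,0],[0,0,0],-1],[[0,0,0],[0,0,0],-1],[[0,0,0],[0,0,0],-1],[[0,0,0],[0,0,0],-1],[[0,0,0],[0,0,0],-1]])

```text
time_s: 35.6
eef_pos: [0.4802, 0.0793, 0.2036]
ee_rot: [[0.974, -0.225, 0.001], [-0.225, -0.974, -0.0], [0.001, -0.0, -1.0]]
wrist_force: [-2.1, 0.3, 6.0]
width: 0.275
gripper_force: 50.0
```

Flange is seated. Release to about 60 mm and retreat straight up.

>>> arm_command(series=[[[0,0,-0.03],[0,0,0],0.2],[[0,0,0],[0,0,0],0.2],[[0,0,0],[0,0,0],0.2],[[0,0,0],[0,0,0],0.2],[[0,0,0],[0,0,0],0.2],[[0,0,0],[0,0,0],0.2],[[0,0,0],[0,0,0],0.2],[[0,0,-0.1],[0,0,0],0.2],[[0,0,-0.3],[0,0,0],0.2],[[0,0,-0.6],[0,0,0],0.2]])

```text
time_s: 36.6
eef_pos: [0.4794, 0.0793, 0.2288]
ee_rot: [[0.974, -0.225, -0.002], [-0.225, -0.974, -0.0], [-0.002, 0.001, -1.0]]
wrist_force: [-0.4, 0.1, 0.3]
width: 0.6
gripper_force: 0.0
```

>>> arm_command(series=[[[0,0,-0.8],[0,0,0],0.2],[[0,0,-0.8],[0,0,0],0.2],[[0,0,-0.8],[0,0,0],0.2],[[0,0,-0.8],[0,0,0],0.2],[[0,0,-0.8],[0,0,0],0.2],[[0,0,-0.3],[0,0,0],0.2],[[0,0,0],[0,0,0],0.2],[[0,0,0],[0,0,0],0.2],[[0,0,0],[0,0,0],0.2],[[0,0,0],[0,0,0],0.2]])

```text
time_s: 37.6
eef_pos: [0.4796, 0.0794, 0.3355]
ee_rot: [[0.974, -0.225, -0.002], [-0.225, -0.974, -0.0], [-0.002, 0.001, -1.0]]
wrist_force: [0.4, -0.3, -0.2]
width: 0.602
gripper_force: 0.0
```

Run:
```python
from h import *
w=snap('wrist');b=snap('side');a=snap('scene')
o=manip.get_obs(); print(o['time_s'],o['eef_pos'],o['wrist_force'])
for s,l in((w,'w'),(b,'b'),(a,'a')):
  for n in ['brush_grip','brush']:
    print(l,n,[(np.round(r['point'],1).tolist(),round(r['score'],2),onz(s,r['point'],.217 if 'g' in n else .04).round(4).tolist()[:2]) for r in manip.pinpoint(n,s)][:4])
```

```text
37.75 [0.47990155 0.07935817 0.33595681] [ 0.90544854 -0.24925493  0.14076828]
w brush_grip [([322.7, 241.2], 0.87, [0.4793, 0.08])]
w brush [([322.9, 215.1], 0.66, [0.4718, 0.0817]), ([267.0, 270.0], 0.58, [0.4195, 0.1661]), ([379.6, 280.7], 0.48, [0.3738, 0.0305])]
b brush_grip [([254.6, 249.2], 0.93, [0.3407, -0.0572]), ([254.8, 192.1], 0.89, [0.4256, 0.2465]), ([296.8, 214.7], 0.67, [0.482, 0.0699])]
b brush [([294.9, 275.1], 0.97, [0.4747, 0.0783]), ([257.5, 273.6], 0.97, [0.3863, 0.1229]), ([259.9, 307.9], 0.77, [0.3498, -0.0266])]
a brush_grip [([371.8, 249.6], 0.85, [0.3258, 0.1043]), ([318.0, 240.3], 0.81, [0.4422, 0.1347]), ([315.5, 228.9], 0.42, [0.4777, 0.0913])]
a brush [([316.2, 334.0], 0.8, [0.3876, 0.2197]), ([369.2, 311.5], 0.8, [0.33, 0.0822]), ([317.6, 290.8], 0.71, [0.4765, 0.0793]), ([354.1, 213.2], 0.55, [0.6316, -0.3815])]
```

The brush hangs where it started, and all the readings match the initial ones.

```bash
python3 -c "
from cell import manip
print(manip.finish_job())"
```

```text
the job is handed in; nothing more can be done
None
```

I pressed the float down onto its lower stop (about 20 N), hooked it up against the upper stop (about 25 N) and pressed it down again (about 19 N), left it there, hung the brush back in its stand, and handed the job in at about 38 s; I viewed 11 pictures, one over the limit of 10.

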